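# Drop the burnt driver module through the reject box's sprung flap

## Robot

A 6-joint arm with a two-finger parallel gripper is mounted at the origin on the work surface. World frame = base frame: x ahead of the robot, y to its left, z up, the work surface at z = 0. Lengths are in mm, angles in rad, forces in N, time in s.
With the tool pointing down it reaches from about 400 to 925 mm from the base axis. Payload 12.5 kg.
Tool frame: the origin (TCP) lies midway between the tips of the shut fingers; the grasp point (between the pads) lies 19 mm behind it; z points along the fingers, y is the line along which they close (so a half turn about z gives the same grasp; the last joint's range is limited). The gripper opens to 95 mm and grips with 3 to 60 N. Pads are 20 mm wide; open, the fingers measure 119 mm over their backs; the gripper's body (75 mm by 180 mm) begins 59 mm behind the grasp point.
Start: joints at [1.114, 0.491, 1.559, -0, 1.092, -0.106], TCP at [214.765, 586.961, 214.661] pointing down, gripper open.
Joint ranges: [-3.1, 3.1], [-0.84, 2.19], [0.05, 2.79], [-1.13, 4.28], [0.06, 2.93], [-2.69, 2.69]. Speed limits (rad/s): [2.22, 2.22, 2.79, 3.14, 3.14, 3.14].

## Interface

Orientations are given as [roll, pitch, yaw] about the fixed x, y, z axes, in that order (R = Rz(yaw) Ry(pitch) Rx(roll)).
In Python, from cell import state, read_camera, camera_info, env gives the robot as it stands.
- The arm moves only by the tool move_arm, never from a script. Its argument "commands" is a list of rows, each a list of 3 entries, a list of its own where there are three numbers: the shift along the world's x, y, z in cm, then the turn, a rotation vector about the world's x, y, z in degrees, then the opening, from 0 (shut) to 1 (fully open). A call has 1 to 10 rows; each row shifts and turns the commanded pose from where the row before left it; what a row does not reach is not made up. A row lasts 1/10 s, in which the tool goes at most 50 mm and 8.59 degrees, less where a joint would pass 70% of its speed; a pose out of reach is approached as far as the arm can. A call with a gripper value outside its range is refused whole. The fingers move at their own pace and stop on an object; the grip force is fixed at half the most. Time passes only in rows, so rows that do not move let the fingers close. It gives the time, the measured TCP pose, the force, the opening and the grip force at its end, in the units of the state.
- state(): the state, without advancing time (a new reading comes with each control period).
- read_camera(name): name is "side" or "top" or "wrist"; returns the picture (480x640x3 uint8, blue, green, red); there is no depth.
- camera_info(name): a dict with "K" (3x3 intrinsics, pixels), "cam_to_world" (4x4, takes a point from camera to world coordinates). Camera axes: x right, y down, z forward; pixel columns grow to the right and rows downward; lengths in mm; the calibration is good to about 2 mm. A picture is of the moment at which its call begins: read the wrist's pose just before it. camera_info takes no time and is no camera call; for the wrist camera it gives the pose at the moment of the call.
- env.job_done(): hands the job in; it is judged then, once.
The state is a dict: "t": time; "joints": joint angles; "qvel": joint speeds; "tau": joint torques, N m; "eef_pos": TCP position; "tcp_rot": TCP orientation; "ft_force": force on the tool from outside, world axes, zero at the start; "moment": the same for the moment, N m; "opening": opening from 0.0 (shut) to 1.0 (fully open); "grip_force": force on a finger pad.
Only numpy, scipy, OpenCV 4.12 (cv2) and the standard library are available. Lean on these libraries where they do the work, as an engineer would, in place of code of your own. Each camera call takes 0.05 s, during which the arm holds its last target. There are 200 camera calls.

## Task

On the electronics bench, pick up the burnt driver module (brown scorched board with a red dot on top) and put it into the red reject box: push the box's sprung flap down, hold it open while you let the module drop through the slot, then withdraw so that the flap shuts over it. Leave the two good modules (green boards) standing where they are.

Things in the scene. Friction and masses are not known exactly. Their poses are not given: they have to be found in the camera images.
- reject_mid (a point): centre (half-way up) of the burnt driver module: a loose upright round black pot, 44 mm diameter, 50 mm tall, about 0.09 kg, with a yellow band near its foot, an aluminium rim and, on top, a scorched dark brown board with a black burn and a red dot. z is up along its axis; it stands on the bench
- good_a_mid (a point): centre of a good driver module: same size, pot and band, but a clean green board with a copper coil on top. Stays where it stands
- good_b_mid (a point): centre of the second good driver module, same as the first. Stays where it stands
- slot (a point): centre of the slot in the top of the red reject box, level with its top edge. Box fixed to the bench: 150 (its x) by 120 (its y) by 190 mm tall, walls 10 mm, bin hidden inside, inner floor 6 mm above the bench. Slot 130 mm along x, 100 mm along y of this frame, closed by the flap; z is up
- flap (a joint): angle of the slick grey flap (130 mm along x, friction about 0.2, yellow stripe at its free edge) filling the slot: 0 shut and flush, grows as it swings down into the box about the hinge, stop at 1.45 rad. A spring shuts it: 0.20 N m when shut, 0.32 N m fully open, more than the module's weight; takes 4 to 8 N at 40 mm from the hinge. The module passes its free edge from about 0.9 rad
- hinge (a point): middle of the flap's hinge line, on the box top at the slot's +x edge, 65 mm from the slot's centre; axes as the slot's. Jaws closing along the slot's x over its centre push the flap with the finger nearer the hinge, the module hanging over the gap: fingertips 45 to 55 mm below the box top give about 1 rad, and opening the jaws pushes it further

How it is judged:
By the outcome, as a careful person would: the job done as asked, in the order asked, and still so for the second after the job is handed in, with the robot touching nothing.
It also fails if it takes over 35 s, if anything falls off the work surface, if the arm or the gripper's body presses on something with over 40 N, if the wrist force passes 120 N, or if a joint passes its speed limit or range.

## Working session

There is one attempt and no reset: what is moved stays moved. The work goes in short steps, Python scripts to look and compute and a tool call to move; the robot and the scene stay as the last step left them, time stands still between calls to the robot, and variables do not carry over. Pictures are saved under pics/ and viewed, at most 10 in all, crops included, and the job is handed in when it is done.

Besides the shell and the picture viewer there is one more tool, called as a command line: name --argument value ..., lists and objects as JSON in quotes. move_arm: Moves the arm, as the interface text tells. Its arguments: {"type":"object","properties":{"commands":{"type":"array"}},"required":["commands"]}

```bash
ls; mkdir -p pics
python3 - <<'E'
from cell import state, read_camera, camera_info
import cv2, numpy as np
s=state(); print(s)
for n in ("top","side"):
    i=camera_info(n); print(n,np.round(i["K"],1).tolist(),np.round(i["cam_to_world"],3).tolist())
    im=read_camera(n); cv2.imwrite(f"pics/{n}0.png",im)
E
```

```text
pics
{'t': 0.0, 'joints': array([ 1.11444002e+00,  4.91546868e-01,  1.55948054e+00, -2.59250083e-05,
        1.09167139e+00, -1.05590285e-01]), 'qvel': array([ 2.63425554e-04,  1.95818916e-03,  1.52422970e-03, -9.45585890e-05,
       -3.65241369e-04,  9.93134420e-05]), 'tau': array([ 1.46966773e-03, -6.12631989e+01, -2.58191925e+01,  6.93211821e-02,
        4.80166334e-02, -8.11672999e-05]), 'eef_pos': array([214.62770904, 586.72327762, 214.05892273]), 'tcp_rot': array([-3.14049025e+00, -9.37167158e-05,  2.79083854e+00]), 'ft_force': array([ 1.21919702, -0.00215415, -0.12022461]), 'moment': array([ 0.03365033,  0.0175957 , -0.01866625]), 'grip_force': 0.0, 'opening': 0.9991419055187126}
top [[476.7, 0.0, 314.1], [0.0, 476.7, 231.1], [0.0, 0.0, 1.0]] [[-0.009, -0.996, 0.084, 476.271], [-1.0, 0.01, 0.012, 13.16], [-0.013, -0.084, -0.996, 1015.189], [0.0, 0.0, 0.0, 1.0]]
side [[563.2, 0.0, 316.4], [0.0, 563.2, 240.0], [0.0, 0.0, 1.0]] [[0.761, -0.468, 0.448, 104.519], [-0.648, -0.559, 0.517, -520.768], [0.009, -0.684, -0.729, 868.362], [0.0, 0.0, 0.0, 1.0]]
```

View pics/top0.png

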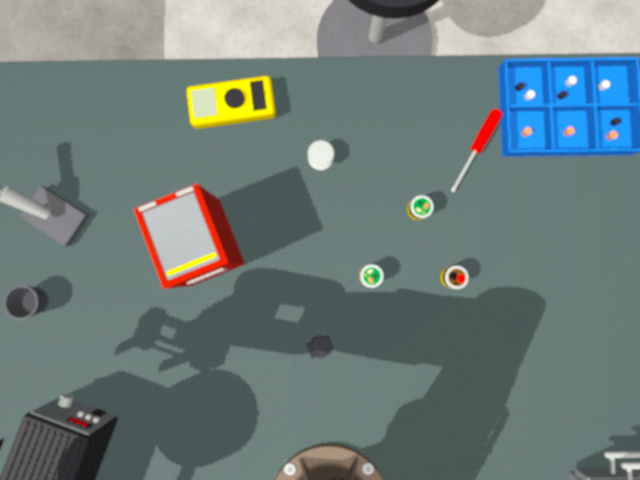

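View pics/side0.png

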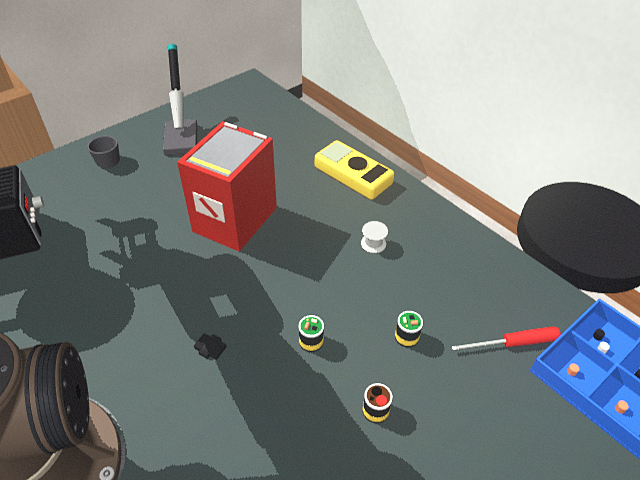

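The top view shows the burnt module at about (456,278), the good ones at (372,276) and (421,207), and the red box centred near (185,235) with its yellow stripe (free edge) towards the robot, so the hinge is on the far side. The side view agrees: burnt (377,400), goods (311,332) and (409,328).

```bash
cat > h.py <<'E'
import cv2, numpy as np
from cell import state, read_camera, camera_info
def ray(n,uv):
    i=camera_info(n);T=np.array(i["cam_to_world"]);d=np.linalg.inv(i["K"])@[uv[0],uv[1],1]
    return T[:3,3],T[:3,:3]@d
def onz(n,uv,z):
    o,d=ray(n,uv); return o+d*(z-o[2])/d[2]
def tri(u,v):
    o1,d1=ray("top",u);o2,d2=ray("side",v)
    A=np.stack([d1,-d2],1);k=np.linalg.lstsq(A,o2-o1,rcond=None)[0]
    p,q=o1+k[0]*d1,o2+k[1]*d2
    return (p+q)/2,np.linalg.norm(p-q)
E
python3 - <<'E'
from h import *
C={}
for n,seeds in (("top",[(456,277),(372,275),(421,207)]),("side",[(378,396),(311,326),(409,322)])):
    im=cv2.imread(f"pics/{n}0.png"); hsv=cv2.cvtColor(im,cv2.COLOR_BGR2HSV)
    rim=((hsv[...,1]<60)&(hsv[...,2]>140)).astype(np.uint8)
    C[n]=[]
    for x,y in seeds:
        m=np.zeros_like(rim); m[y-20:y+20,x-20:x+20]=rim[y-20:y+20,x-20:x+20]
        cs=cv2.findContours(m,cv2.RETR_EXTERNAL,cv2.CHAIN_APPROX_NONE)[0]
        h=cv2.convexHull(np.vstack(cs)); e=cv2.fitEllipse(h) ; C[n].append(e[0])
        print(n,np.round(e[0],1),np.round(e[1],1),"z50:",np.round(onz(n,e[0],50),1))
for a,b in zip(C["top"],C["side"]): print("tri",np.round(tri(a,b)[0],1),round(tri(a,b)[1],1))
Q={}
for n,roi in (("top",(130,170,260,300)),("side",(170,110,290,190))):
    im=cv2.imread(f"pics/{n}0.png"); hsv=cv2.cvtColor(im,cv2.COLOR_BGR2HSV)
    H,S,V=cv2.split(hsv)
    g=((S<50)&(V>120)&(V<230))|((H>22)&(H<36)&(S>100)&(V>120))
    m=np.zeros(g.shape,np.uint8);x0,y0,x1,y1=roi;m[y0:y1,x0:x1]=g[y0:y1,x0:x1]
    m=cv2.morphologyEx(m,cv2.MORPH_CLOSE,np.ones((3,3)));m=cv2.morphologyEx(m,cv2.MORPH_OPEN,np.ones((9,9)))
    c=max(cv2.findContours(m,0,1)[0],key=cv2.contourArea)
    p=cv2.approxPolyDP(cv2.convexHull(c),8,True)[:,0]
    W=np.array([onz(n,q,190) for q in p]);
    w,d,a=cv2.minAreaRect(np.array([onz(n,q[0],190)[:2] for q in c],np.float32))
    print(n,p.tolist(),np.round(W[:,:2]).tolist(),"rect",np.round(w,1),np.round(d,1),round(a,1))
    y=((H>22)&(H<36)&(S>100)&(V>120)).astype(np.uint8); mm=np.zeros_like(y); mm[y0:y1,x0:x1]=y[y0:y1,x0:x1]
    yy,xx=np.nonzero(mm);print(" stripe",np.round(onz(n,(xx.mean(),yy.mean()),190),1))
E
```

```text
top [456.3 277.5] [24.7 25.5] z50: [ 461.1 -259.7   50. ]
top [370.8 275.8] [25.  26.2] z50: [465.9 -88.5  50. ]
top [421.3 206.3] [23.9 25.4] z50: [ 605.9 -193.6   50. ]
side [377.9 396.1] [26.5 28.8] z50: [ 462.5 -261.3   50. ]
side [310.7 325.8] [22.8 25.6] z50: [466.8 -90.7  50. ]
side [409.8 321.2] [22.2 26. ] z50: [ 606.3 -195.3   50. ]
tri [ 461.9 -260.5   49.3] 2.1
tri [466.7 -89.2  48.3] 2.0
tri [ 606.6 -194.4   48.5] 1.4
top [[259, 170], [215, 260], [167, 276], [130, 205], [130, 170]] [[654.0, 119.0], [497.0, 195.0], [470.0, 278.0], [595.0, 346.0], [657.0, 347.0]] rect [562.7 234.2] [228.3 186.1] 89.3
 stripe [491.  237.4 190. ]
side [[259, 136], [231, 173], [193, 163], [224, 124]] [[618.0, 250.0], [510.0, 191.0], [472.0, 261.0], [587.0, 328.0]] rect [548.6 258.7] [142.3  97.5] 23.2
 stripe [492.8 235.4 190. ]
```

Run:
```python
from h import *
for n,roi in (("top",(130,170,260,300)),("side",(170,110,290,190))):
    im=cv2.imread(f"pics/{n}0.png"); H,S,V=cv2.split(cv2.cvtColor(im,cv2.COLOR_BGR2HSV))
    x0,y0,x1,y1=roi
    red=np.zeros(H.shape,np.uint8); red[y0:y1,x0:x1]=(((H<10)|(H>170))&(S>120)&(V>70))[y0:y1,x0:x1]
    c=max(cv2.findContours(red,0,1)[0],key=cv2.contourArea)
    fill=cv2.drawContours(red*0,[c],-1,1,-1)
    in_=cv2.morphologyEx(fill&(1-red),cv2.MORPH_OPEN,np.ones((7,7)))
    c=max(cv2.findContours(in_,0,1)[0],key=cv2.contourArea)
    W=np.array([onz(n,q[0],190)[:2] for q in c],np.float32)
    w,d,a=cv2.minAreaRect(W); print(n,"rect",np.round(w,1),np.round(d,1),round(a,1), np.round(cv2.boxPoints((w,d,a))).tolist())
    big=cv2.resize(im[y0:y1,x0:x1],None,fx=4,fy=4); cv2.imwrite(f"pics/{n}crop.png",big)
```

```text
Traceback (most recent call last):
ValueError: max() iterable argument is empty
```

Run:
```python
from h import *
for n,roi in (("top",(130,170,260,300)),("side",(170,110,290,190))):
    im=cv2.imread(f"pics/{n}0.png"); hsv=cv2.cvtColor(im,cv2.COLOR_BGR2HSV); H,S,V=cv2.split(hsv)
    x0,y0,x1,y1=roi
    if n=="top": print(hsv[230,180],hsv[200,240],hsv[180,140],hsv[265,190],hsv[270,215])
    g=((S<60)&(V>150))|((H>22)&(H<36)&(S>100)&(V>120))
    m=np.zeros(g.shape,np.uint8);m[y0:y1,x0:x1]=g[y0:y1,x0:x1]
    m=cv2.morphologyEx(cv2.morphologyEx(m,cv2.MORPH_CLOSE,np.ones((5,5))),cv2.MORPH_OPEN,np.ones((15,15)))
    c=max(cv2.findContours(m,0,1)[0],key=cv2.contourArea)
    W=np.array([onz(n,q[0],190)[:2] for q in c],np.float32)
    w,d,a=cv2.minAreaRect(W); print(n,"rect",np.round(w,1),np.round(d,1),round(a,1), np.round(cv2.boxPoints((w,d,a))).tolist())
    cv2.drawContours(im,[c],-1,(255,0,255),1)
    cv2.imwrite(f"pics/{n}crop.png",cv2.resize(im[y0:y1,x0:x1],None,fx=4,fy=4))
```

```text
[ 90   5 201] [86 39 92] [ 85  37 124] [ 30 255 255] [  6  61 188]
top rect [546.7 259.2] [140.2  96.4] 21.5 [[464.0, 278.0], [499.0, 189.0], [630.0, 240.0], [594.0, 330.0]]
side rect [544.8 256.3] [132.1  96.3] 21.6 [[466.0, 277.0], [501.0, 187.0], [624.0, 236.0], [588.0, 325.0]]
```

View pics/topcrop.png

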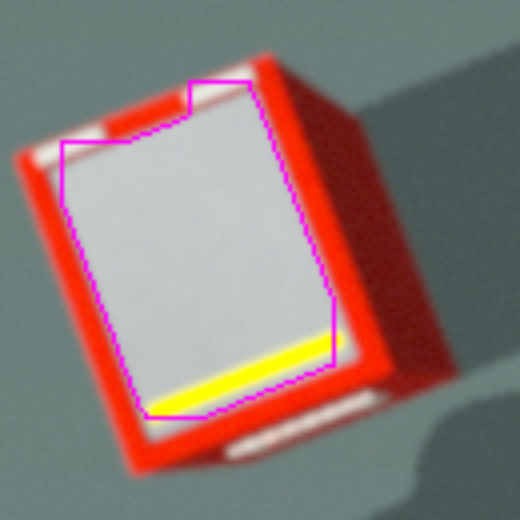

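The crop shows the top rim's outer corners at crop pixels (18,155), (270,55), (392,370), (138,475), the yellow stripe at the bottom and the hinge plates at the top.

Run:
```python
from h import *
P=np.array([[18,155],[270,55],[392,370],[138,475]])/4+[130,170]
W=np.array([onz("top",q,190)[:2] for q in P]);print(W.round(1))
print("c",W.mean(0),[np.linalg.norm(W[i]-W[i-1]).round(1) for i in range(4)])
d=(W[0]+W[1]-W[2]-W[3]);print("yaw deg",np.degrees(np.arctan2(d[1],d[0])))
d=(W[0]+W[3]-W[1]-W[2]);print("y-ax deg",np.degrees(np.arctan2(d[1],d[0])))
s=state();from scipy.spatial.transform import Rotation as R
print(R.from_euler("xyz",s["tcp_rot"]).as_matrix().round(3))
```

```text
[[588.  337.7]
 [631.1 227.4]
 [492.5 172.8]
 [448.2 282.4]]
c [539.95218054 255.07885213] [np.float64(150.3), np.float64(118.4), np.float64(149.0), np.float64(118.2)]
yaw deg 21.538823549533234
y-ax deg 111.67278018173575
[[-0.939  0.344 -0.   ]
 [ 0.344  0.939 -0.001]
 [ 0.    -0.001 -1.   ]]
```

move_arm --commands '[[[2.05,-4.37,0.5],[0,0,-8.05],1],[[2.05,-4.37,0.5],[0,0,-8.05],1],[[2.05,-4.37,0.5],[0,0,-8.05],1],[[2.05,-4.37,0.5],[0,0,-8.05],1],[[2.05,-4.37,0.5],[0,0,-8.05],1],[[2.05,-4.37,0.5],[0,0,-8.05],1],[[2.05,-4.37,0.5],[0,0,0],1],[[2.05,-4.37,0.5],[0,0,0],1],[[2.05,-4.37,0.5],[0,0,0],1],[[2.05,-4.37,0.5],[0,0,0],1]]'

```text
t: 1.1
eef_pos: [420.1, 148.1, 264.9]
tcp_rot: [3.141, -0.0, 1.948]
ft_force: [1.4, 1.0, -0.5]
opening: 0.996
grip_force: 0.0
```

move_arm --commands '[[[0.4,-4.5,-0.5],[0,0,0],1],[[0.4,-4.5,-1],[0,0,0],1],[[0.4,-4.5,-1],[0,0,0],1],[[0.5,-4.5,-1],[0,0,0],1],[[0.5,-4.5,-1],[0,0,0],1],[[0.5,-4.5,-1],[0,0,0],1],[[0.5,-4.5,-1],[0,0,0],1],[[0.5,-4.5,-1],[0,0,0],1],[[0.5,-4.5,-1],[0,0,0],1],[[0,0,0],[0,0,0],1]]'

```text
t: 2.1
eef_pos: [461.6, -259.2, 178.0]
tcp_rot: [-3.141, -0.001, 1.944]
ft_force: [0.1, 1.5, 0.4]
opening: 1.0
grip_force: 0.0
```

move_arm --commands '[[[0,-0.1,-4],[0,0,0],1],[[0,0,-4],[0,0,0],1],[[0,0,-3.5],[0,0,0],1],[[0,0,-3],[0,0,0],1],[[0,0,-2],[0,0,0],1],[[0,0,-0.8],[0,0,0],1],[[0,0,0],[0,0,0],1],[[0,0,0],[0,0,0],0],[[0,0,0],[0,0,0],0],[[0,0,0],[0,0,0],0]]'

```text
t: 3.1
eef_pos: [462.1, -256.2, 7.6]
tcp_rot: [3.141, 0.001, 1.948]
ft_force: [1.0, 0.7, 0.7]
opening: 0.799
grip_force: 0.0
```

move_arm --commands '[[[0,0,0],[0,0,0],0],[[0,0,0],[0,0,0],0],[[0,0,0],[0,0,0],0],[[0,0,0],[0,0,0],0]]'

```text
t: 3.5
eef_pos: [461.8, -256.1, 6.7]
tcp_rot: [3.141, 0.0, 1.948]
ft_force: [0.5, -0.6, 1.8]
opening: 0.465
grip_force: 0.5
```

move_arm --commands '[[[0,0,0],[0,0,0],0],[[0,0,0],[0,0,0],0],[[0,0,1],[0,0,0],0],[[0,0,3],[0,0,0],0],[[0,0,4],[0,0,0],0]]'

```text
t: 4.0
eef_pos: [461.0, -255.5, 86.9]
tcp_rot: [-3.14, -0.003, 1.948]
ft_force: [-0.0, 0.2, -2.1]
opening: 0.458
grip_force: 30.0
```

Run:
```python
from h import *
s=state();print(s["eef_pos"],s["opening"],s["grip_force"],s["ft_force"])
im=read_camera("side");cv2.imwrite("pics/side1.png",im[150:480,200:520])
```

```text
[ 461.04220339 -255.52260202   86.85720755] 0.45839658249921583 29.999897181987762 [-0.00296357  0.17090867 -2.12280628]
```

View pics/side1.png

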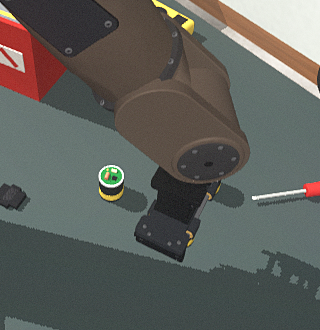

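The side view shows the module held in the jaws and good module A untouched at crop (111,183).

move_arm --commands '[[[0,0,4],[0,0,0],0],[[0,0,4],[0,0,0],0],[[0.4,3,3.5],[0,0,0],0],[[0.7,4.5,2],[0,0,0],0],[[0.7,4.5,1.5],[0,0,0],0],[[0.7,4.5,0],[0,0,0],0],[[0.7,4.5,0],[0,0,0],0],[[0.7,4.5,0],[0,0,0],0],[[0.7,4.5,0],[0,0,0],0],[[0.7,4.5,0],[0,0,0],0]]'

```text
t: 5.05
eef_pos: [514.5, 90.9, 237.3]
tcp_rot: [3.141, 0.0, 1.948]
ft_force: [1.4, -0.8, -1.0]
opening: 0.458
grip_force: 30.0
```

move_arm --commands '[[[0.7,4.5,0],[0,0,0],0],[[0.7,4.5,0],[0,0,0],0],[[0.7,4,0],[0,0,0],0],[[0.5,2.5,0],[0,0,0],0],[[0,0,0],[0,0,0],0],[[0,0,0],[0,0,0],0],[[0,0,0],[0,0,0],0]]'

```text
t: 5.75
eef_pos: [540.5, 243.0, 236.8]
tcp_rot: [-3.141, 0.0, 1.947]
ft_force: [0.4, 0.2, -1.8]
opening: 0.459
grip_force: 30.0
```

Run:
```python
from h import *
s=state();print(s["eef_pos"],s["tcp_rot"],s["opening"],s["grip_force"],s["ft_force"])
im=read_camera("side");cv2.imwrite("pics/side2.png",im[60:440,120:520])
```

```text
[540.53979766 242.98494105 236.84179802] [-3.14145543e+00  1.42775078e-04  1.94708872e+00] 0.4593614050083058 29.999806880950928 [ 0.35077113  0.18107326 -1.77724896]
```

View pics/side2.png

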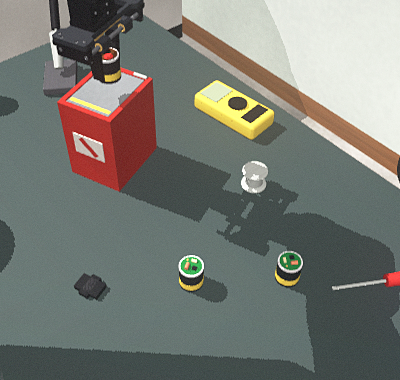

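The side view shows the module held above the flap, with both good modules standing at crop (191,272) and (289,268). Next come the last 11 mm in y, then the push.

move_arm --commands '[[[0,1.1,0],[0,0,0],0],[[0,0,-1.5],[0,0,0],0],[[0,0,-1.5],[0,0,0],0],[[0,0,-1],[0,0,0],0],[[0,0,-1],[0,0,0],0],[[0,0,-1],[0,0,0],0],[[0,0,0],[0,0,0],0]]'

```text
t: 6.5
eef_pos: [540.3, 254.7, 175.6]
tcp_rot: [-3.14, -0.0, 1.948]
ft_force: [-3.1, -0.6, 2.4]
opening: 0.458
grip_force: 30.0
```

move_arm --commands '[[[0,0,-1],[0,0,0],0],[[0,0,-1],[0,0,0],0],[[0,0,-1],[0,0,0],0],[[0,0,-0.8],[0,0,0],0],[[0,0,0],[0,0,0],0],[[0,0,0],[0,0,0],0]]'

```text
t: 7.1
eef_pos: [540.2, 254.8, 138.1]
tcp_rot: [-3.14, -0.0, 1.948]
ft_force: [-3.2, -1.1, -0.5]
opening: 0.46
grip_force: 30.0
```

move_arm --commands '[[[0,0,0],[0,0,0],0.88],[[0,0,0],[0,0,0],0.88],[[0,0,0],[0,0,0],0.88],[[0,0,0],[0,0,0],0.88],[[0,0,0],[0,0,0],0.88],[[0,0,0],[0,0,0],0.88],[[0,0,0],[0,0,0],0.88],[[0,0,0],[0,0,0],0.88]]'

```text
t: 7.9
eef_pos: [540.2, 254.8, 138.5]
tcp_rot: [-3.14, -0.0, 1.948]
ft_force: [-5.6, -1.9, -0.7]
opening: 0.879
grip_force: 2.5
```

Run:
```python
from h import *
s=state();print(s["eef_pos"],s["opening"],s["grip_force"],s["ft_force"])
im=read_camera("side");a=im[90:220,140:310]
im=read_camera("wrist");b=cv2.resize(im,(400,300))
cv2.imwrite("pics/rel.png",np.hstack([cv2.resize(a,(392,300)),b]))
```

```text
[540.24579042 254.81848856 138.46085244] 0.878672092732511 2.52291239798069 [-5.58579414 -1.93643746 -0.72198133]
```

View pics/rel.png

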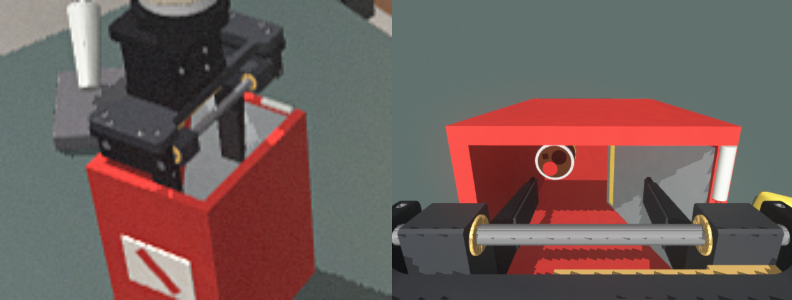

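The wrist view shows the module down inside the box at about (555,160), clear of the flap edge at (612,180). Withdrawing straight up.

move_arm --commands '[[[0,0,1],[0,0,0],0.88],[[0,0,1],[0,0,0],0.88],[[0,0,1],[0,0,0],0.88],[[0,0,1],[0,0,0],0.88],[[0,0,1],[0,0,0],0.88],[[0,0,1],[0,0,0],0.88],[[0,0,3],[0,0,0],0.88],[[0,0,4],[0,0,0],0.88],[[0,0,4],[0,0,0],0.88],[[0,0,4],[0,0,0],0.88]]'

```text
t: 9.0
eef_pos: [541.0, 255.0, 350.7]
tcp_rot: [3.14, 0.0, 1.948]
ft_force: [0.2, 1.7, -0.1]
opening: 0.883
grip_force: 0.0
```

move_arm --commands '[[[-2,-4,0],[0,0,0],0.88],[[-2,-4,0],[0,0,0],0.88],[[-2,-4,0],[0,0,0],0.88],[[-1,-4,0],[0,0,0],0.88],[[0,-4,0],[0,0,0],0.88],[[0,-4,0],[0,0,0],0.88],[[0,0,0],[0,0,0],0.88],[[0,0,0],[0,0,0],0.88],[[0,0,0],[0,0,0],0.88],[[0,0,0],[0,0,0],0.88]]'

```text
t: 10.0
eef_pos: [470.9, 15.9, 348.7]
tcp_rot: [3.141, 0.0, 1.949]
ft_force: [-0.7, 0.0, 0.3]
opening: 0.881
grip_force: 0.0
```

Run:
```python
from h import *
s=state();print(s["t"],s["eef_pos"],s["opening"],s["ft_force"])
a=read_camera("side");b=read_camera("top")
cv2.imwrite("pics/end.png",np.hstack([cv2.resize(a[60:440,120:520],(400,380)),cv2.resize(b[120:320,100:310],(399,380))]))
```

```text
10.0 [470.87918159  15.92878095 348.72231136] 0.881171839830871 [-0.73820475  0.02165197  0.30347386]
```

View pics/end.png

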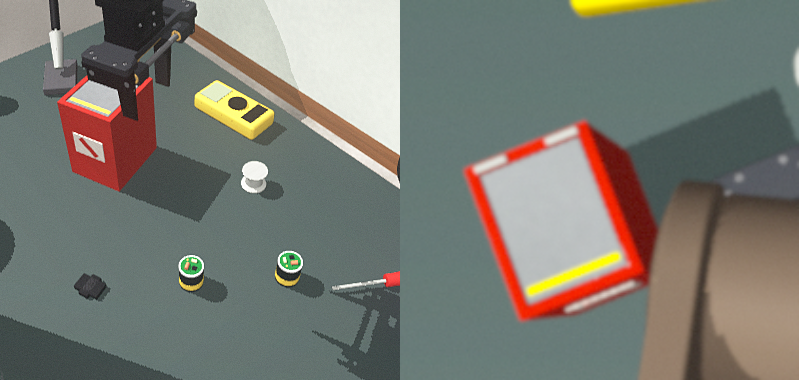

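The end pictures show the flap shut and flush, both good modules standing where they were at crop (191,272) and (289,268), and the arm clear of everything.

```bash
python3 -c "
from cell import env
print(env.job_done())"
```

```text
the job is handed in; nothing more can be done
None
```

The burnt module is in the red reject box with the flap shut over it, both good modules are where they stood, and the job was handed in at about 10 s.

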